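Step the bowl counter on to five

ROBOT

A 7-joint arm with a two-finger parallel gripper is mounted at the origin on the work surface. World frame = base frame: x ahead of the robot, y to its left, z up, the work surface at z = 0. Lengths are in m, angles in rad, forces in N, time in s.
With the tool pointing down it reaches from about 0.425 to 0.875 m from the base axis. Payload 4.7 kg.
Tool frame: the origin (TCP) lies at the very end of the fingers, on their centre line; the grasp point (between the pads) lies bot.pinch_z behind it (bot.pinch_z is the distance from the TCP to the grasp point, in m); z points along the fingers, y is the direction in which the jaws open and shut (so a half turn about z gives the same grasp; the last joint's range is limited). The gripper opens to 85 mm and grips with 20 to 120 N. Pads are 22 mm wide; open, the fingers measure 114 mm over their backs; the gripper's body (76 mm by 85 mm) begins 54 mm behind the grasp point. The pads swing forward as they close: fully open they stand 13 mm farther back than shut.
Start: joints at [1.269, 0.321, -0.07, 1.45, 0.023, 1.371, -0.057], TCP at [0.202, -0.618, 0.231] pointing down, gripper open.
Joint ranges: [-2.86, 2.86], [-0.3, 2.09], [-1.38, 1.24], [0.06, 2.45], [-1.56, 4.7], [0.09, 2.05], [-2.69, 2.69]. Speed limits (rad/s): [2.57, 2.57, 3.14, 3.14, 3.14, 3.14, 3.14].

INTERFACE

Orientations are given as a rotation vector (axis times angle).
In Python, from station import bot gives the robot as it stands.
- The arm moves only by the shell command python3 -m creep 'ROWS' [FORCE]. ROWS is text: rows parted by semicolons, each of 7 numbers parted by spaces: the shift along the tool's x, y, z in cm, then the turn, a rotation vector about the tool's x, y, z in rad, then the opening, from 0 (shut) to 1 (fully open). A call has 1 to 5 rows; each row shifts and turns the commanded pose from where the row before left it, along the tool's axes as they then stand; what a row does not reach is not made up. A row lasts 1/12 s, in which the tool goes at most 41.7 mm and 7.16 degrees, less where a joint would pass 70% of its speed; a pose out of reach is approached as far as the arm can. A call with a gripper value outside its range is refused whole. The fingers move at their own pace and stop on an object; FORCE is the grip in N (left out, the last holds). Time passes only in rows, so rows that do not move let the fingers close. It gives the time, the measured TCP pose, the force and the opening at its end, in the units of the state.
- bot.state(): the state, without advancing time (a new reading comes with each control period).
- bot.camera(name): name is "scene" or "side" or "wrist"; returns the picture (480x640x3 uint8, red, green, blue); there is no depth.
- bot.camera_info(name): a dict with "camera_matrix" (3x3 intrinsics, pixels), "rvec" (rotation vector, rad) and "tvec" (3), from world to camera coordinates, as OpenCV has them; the wrist camera has in their place "hand_eye" (4x4, takes a point from camera to tool coordinates, whose origin is the TCP and whose axes are the flange's). Camera axes: x right, y down, z forward; pixel columns grow to the right and rows downward; lengths in m; the calibration is good to about 2 mm. The wrist camera is an equidistant fisheye: a pixel r from the principal point sees the ray r / f radians off the axis. A picture is of the moment at which its call begins: read the wrist's pose just before it. camera_info takes no time and is no camera call.
- bot.finish_job(): hands the job in, once; it reports no verdict.
The state is a dict: "t": time; "qpos": joint angles; "dq": joint speeds; "joint_efforts": joint torques, N m; "ee_pos": TCP position; "tool_rot": TCP orientation; "force": force on the tool from outside, world axes, zero at the start; "ft_torque": the same for the moment, N m; "gripper_width": finger opening in m.
Only numpy, scipy, OpenCV 4.12 (cv2) and the standard library are available. Lean on these libraries where they do the work, as an engineer would, in place of code of your own. Each camera call takes 0.05 s, during which the arm holds its last target. There are 200 camera calls.

TASK

The fifth batch of bowls is painted: on the ware board that carries the stack of bowls, press the tally counter's step button, fully down and fully released each time, until the five-dot field of its drum stands at the pointer, and leave it so. Work the drum only through the button, never by touching it, and do not step the like counter on the board with the stack of plates.

Things in the scene. Friction and masses are not known exactly. Their poses are not given: they have to be found in the camera images.
- bowl_drum: White disc, 108 mm wide, on an upright axis at the far end of the grey counter (218 x 120 mm) on the bowl board. Origin: mid of its top face, 87 mm above the table, 14 mm above the housing. On top 6 fields of 1 to 6 dots, 60 deg apart, rising clockwise from above. x axis: from centre to the five dots; z up. A full press turns it counterclockwise till the next number (6, then 1) is at the pointer.
- bowl_pointer (a point): Tip of the bowl counter's fixed dark pointer, at the drum's rim (54 mm from its axis), level with the drum's top, between drum and button. The field at the tip is the number shown. At the start something from 6 to 4 stands there, mostly between two numbers: the first press then ends at the next (one already within 12 deg may be passed). The drum turns as the button goes down and stays.
- bowl_button (a point): Centre of the top of the bowl counter's step button: black round cap, 40 mm wide, on a stem 126 mm from the drum's axis, beyond the pointer, at the robot's end. Top 123 mm above the table, nothing higher within 150 mm. Goes 11 mm straight down (1 to 5 N, more if fast) to a hard stop; press to the stop: less turns the drum only part of the way. Springs up in 0.5 s. The point moves with it.
- plate_five (a point): Centre of the five-dot field (36 mm from the axis, on the drum's top) of the like counter on the other ware board, the one with the stack of flat plates; not to be moved. Both boards (240 x 260 mm, 18 mm thick) are fixed; either may stand on the left or the right.

How it is judged:
By the outcome, as a careful person would: the job done as asked, in the order asked, and still so for the second after the job is handed in, with the robot touching nothing.
It also fails if it takes over 35 s, if anything falls off the work surface, if the arm or the gripper's body presses on something with over 40 N, if the wrist force passes 120 N, or if a joint passes its speed limit or range.

## Working session

There is one attempt and no reset: what is moved stays moved. The work goes in short steps, Python scripts to look and compute and a shell command to move; the robot and the scene stay as the last step left them, time stands still between calls to the robot, and variables do not carry over. Pictures are saved under pics/ and viewed, about 8 in all and at most 12, crops included, and the job is handed in when it is done.

```bash
mkdir -p pics; python3 - <<'E'
from station import bot
import cv2
for n in ("scene","side"):
    cv2.imwrite(f"pics/{n}0.png",bot.camera(n)[:,:,::-1])
    i=bot.camera_info(n);print(n,i)
s=bot.state();print(s["t"],s["ee_pos"],s["tool_rot"],s["gripper_width"],s["force"])
E
```

```text
scene {'camera_matrix': array([[534.24500719,   0.        , 315.2281827 ],
       [  0.        , 534.24500719, 243.67162856],
       [  0.        ,   0.        ,   1.        ]]), 'rvec': array([ 2.04229564,  1.74857639, -0.48007991]), 'tvec': array([-0.00237639, -0.44884496,  1.37247839])}
side {'camera_matrix': array([[451.05463966,   0.        , 323.96872279],
       [  0.        , 451.05463966, 235.72587071],
       [  0.        ,   0.        ,   1.        ]]), 'rvec': array([ 2.11055061, -0.29936125,  0.14711135]), 'tvec': array([-0.57583534,  0.17658944,  0.7859637 ])}
0.1 [ 0.20168962 -0.61739994  0.23033459] [-3.10079982e+00 -4.93786566e-01  5.77336333e-04] 0.08536144980486733 [ 0.60674629 -0.38285247 -0.26733006]
```

View pics/scene0.png

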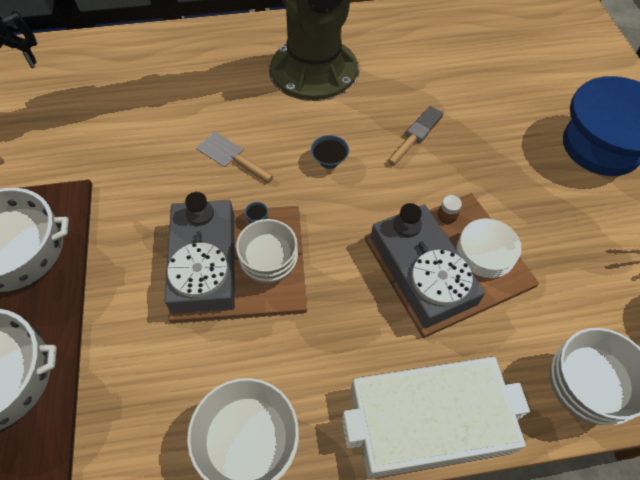

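View pics/side0.png

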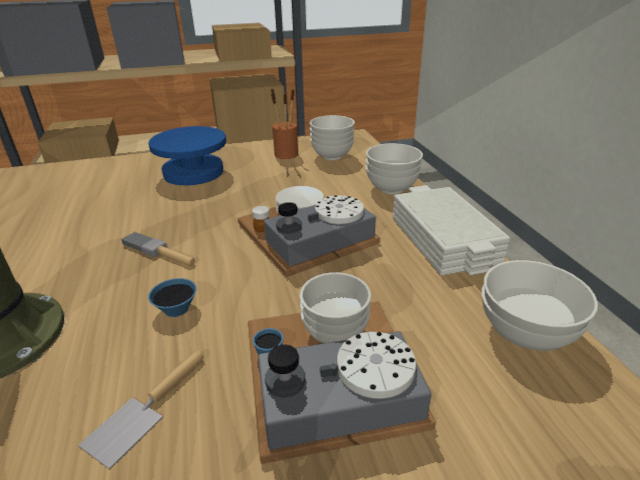

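The bowl board is the one on the image left in the scene view (button about (196,200), drum about (198,268)). In the side view it is the near one. The plate board is the other, with its drum at (442,275). Next I'll enlarge both crops and compute positions.

```bash
cat > h.py <<'E'
from station import bot
import cv2, numpy as np
def ray(n,uv,z):
    i=bot.camera_info(n);R=cv2.Rodrigues(i["rvec"])[0];K=i["camera_matrix"]
    c=-R.T@i["tvec"];d=R.T@np.linalg.solve(K,[*uv,1.]);return c+d*(z-c[2])/d[2]
def proj(n,P):
    i=bot.camera_info(n);return cv2.projectPoints(np.atleast_2d(np.float64(P)),i["rvec"],i["tvec"],i["camera_matrix"],None)[0][:,0]
E
python3 - <<'E'
from h import *
a=cv2.imread("pics/scene0.png")[180:320,155:245];b=cv2.imread("pics/side0.png")[325:445,255:430]
a=cv2.resize(a,None,fx=4,fy=4,interpolation=2);b=cv2.resize(b,None,fx=2.4,fy=2.4,interpolation=2)
o=np.zeros((560,790,3),np.uint8);o[:560,:360]=a;o[:b.shape[0],365:365+b.shape[1]]=b
cv2.imwrite("pics/crop0.png",o)
print(ray("scene",(196,198),.123),ray("side",(284,355),.123))
print(ray("scene",(198,268),.087),ray("side",(376,359),.087))
E
```

```text
[ 0.45608532 -0.29795448  0.123     ] [ 0.46231709 -0.30038047  0.123     ]
[ 0.58723984 -0.30649138  0.087     ] [ 0.58646448 -0.30930767  0.087     ]
```

View pics/crop0.png

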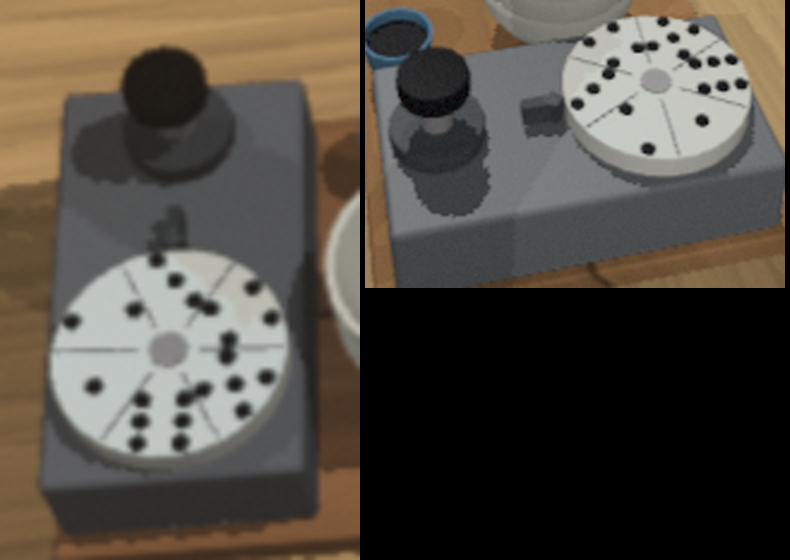

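The drum shows about 3 at the pointer (the three-dot row at crop (175,280), pointer at (172,235)). The numbers rise clockwise. The button is at about (0.459, -0.299). I'll close the fingers and go above it.

```bash
python3 -m creep '3.4 -2.2 0 0 0 0 0;3.4 -2.2 0 0 0 0 0;3.4 -2.2 0 0 0 0 0;3.4 -2.2 0 0 0 0 0;3.4 -2.2 0 0 0 0 0' 40;  python3 -m creep '3.4 -2.2 0 0 0 0 0;3.4 -2.2 0 0 0 0 0;3.4 -2.2 0 0 0 0 0;3.4 -2.2 0 0 0 0 0;3.4 -2.2 0 0 0 0 0'; python3 -m creep '0 0 0 0 0 0 0;0 0 0 0 0 0 0'
cat >> h.py <<'E'
def delta(T):
    s=bot.state();R=cv2.Rodrigues(np.array(s["tool_rot"]))[0]
    return s["t"],s["ee_pos"],(R.T@(np.array(T)-s["ee_pos"])*100).round(2),s["force"]
E
python3 -c "
from h import *
print(delta([.459,-.299,.14]))"
```

```text
t: 0.52
ee_pos: [0.33, -0.4587, 0.2309]
tool_rot: [-3.102, -0.493, 0.001]
force: [0.6, 0.1, 0.1]
gripper_width: 0.0255
t: 0.93
ee_pos: [0.4573, -0.3014, 0.2311]
tool_rot: [3.102, 0.494, -0.001]
force: [1.9, -1.1, 0.5]
gripper_width: 0.0
t: 1.1
ee_pos: [0.4585, -0.3, 0.2311]
tool_rot: [-3.1, -0.504, -0.0]
force: [-0.8, -0.7, -0.1]
gripper_width: 0.0
(1.1, array([ 0.45846131, -0.30000353,  0.2310581 ]), array([ 0.08, -0.07,  9.11]), array([-0.79429368, -0.72377386, -0.0813789 ]))
```

Go down to about z=0.136 and look from close by.

```bash
python3 -m creep '0 0 2.5 0 0 0 0;0 0 2.5 0 0 0 0;0 0 2.5 0 0 0 0;0 0 2 0 0 0 0;0 0 0 0 0 0 0'
python3 - <<'E'
from h import *
w=bot.camera("wrist")[:,:,::-1];s=bot.camera("side")[:,:,::-1]
o=np.zeros((480,790,3),np.uint8);o[:,:400]=w[:,120:520]
o[:,400:790]=cv2.resize(s[280:472,250:406],(390,480),interpolation=2)
cv2.imwrite("pics/w1.png",o);print(bot.state()["t"],bot.state()["ee_pos"])
E
```

```text
t: 1.52
ee_pos: [0.4526, -0.3029, 0.1315]
tool_rot: [-3.097, -0.489, 0.011]
force: [-1.3, 0.4, -0.2]
gripper_width: -0.0001
1.6167 [ 0.45556546 -0.30403395  0.13593875]
```

View pics/w1.png

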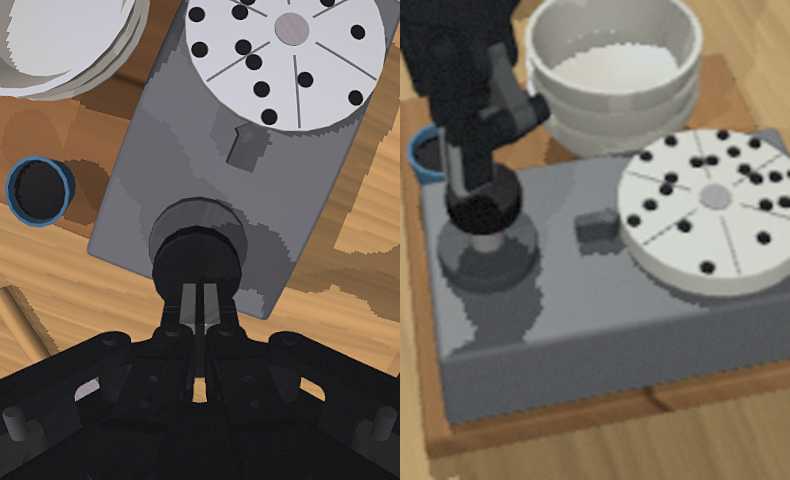

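The wrist view shows the fingers over the cap (cap about (197,265)). The 3-row lies about 12 deg off the pointer tip at (243,125), already passed, so 4 should come next. I'll check the cap centre by projection.

```bash
python3 - <<'E'
from h import *
s=bot.state();i=bot.camera_info("wrist");H=np.array(i["hand_eye"]);K=i["camera_matrix"]
R=cv2.Rodrigues(s["tool_rot"])[0]
def pw(P):
    t=R.T@(np.array(P)-s["ee_pos"]);c=np.linalg.inv(H)@[*t,1];r=np.hypot(c[0],c[1]);th=np.arctan2(r,c[2])
    return (K[:2,2]+np.array([K[0,0]*c[0],K[1,1]*c[1]])/r*th-[120,0]).round(0)
a=np.arange(0,6.28,np.pi/2)
print("cap",[pw([.459+.02*np.cos(x),-.299+.02*np.sin(x),.123]) for x in a],"drum",pw([.587,-.308,.087]),"tip",pw(s["ee_pos"]))
print(delta([.459,-.299,.136]))
E
```

```text
cap [array([202., 241.]), array([146., 269.]), array([176., 318.]), array([230., 294.])] drum [283.  35.] tip [197. 304.]
(1.6167, array([ 0.45556546, -0.30403395,  0.13593875]), array([ 0.48, -0.37, -0.01]), array([ 0.39091046, -0.25312193, -0.14423576]))
```

```bash
python3 -m creep '0.4 -0.2 0 0 0 0 0;0 0 0.6 0 0 0 0;0 0 0.6 0 0 0 0;0 0 0.6 0 0 0 0;0 0 0.4 0 0 0 0'; python3 -m creep '0 0 0.3 0 0 0 0;0 0 0 0 0 0 0;0 0 0 0 0 0 0'
```

```text
t: 2.03
ee_pos: [0.4607, -0.3004, 0.1146]
tool_rot: [3.101, 0.494, 0.003]
force: [1.9, -0.0, 3.2]
gripper_width: -0.0002
t: 2.28
ee_pos: [0.4608, -0.3004, 0.1121]
tool_rot: [3.101, 0.494, 0.002]
force: [0.5, 0.7, 4.5]
gripper_width: 0.0001
```

```bash
python3 -m creep '0 0 0.2 0 0 0 0;0 0 0 0 0 0 0;0 0 0 0 0 0 0';python3 -m creep '0 0 0.1 0 0 0 0;0 0 0 0 0 0 0'
```

```text
t: 2.53
ee_pos: [0.461, -0.3006, 0.112]
tool_rot: [3.1, 0.494, 0.003]
force: [-2.4, 1.8, 14.8]
gripper_width: 0.0001
t: 2.7
ee_pos: [0.4611, -0.3007, 0.112]
tool_rot: [3.1, 0.494, 0.003]
force: [-4.6, 3.0, 20.6]
gripper_width: -0.0
```

At the hard stop: 20 N with z steady at 0.112. Release, wait and look.

```bash
python3 -m creep '0 0 -0.8 0 0 0 0;0 0 -1 0 0 0 0;0 0 -1 0 0 0 0;0 0 0 0 0 0 0;0 0 0 0 0 0 0';python3 -m creep '0 0 0 0 0 0 0;0 0 0 0 0 0 0;0 0 0 0 0 0 0;0 0 0 0 0 0 0'
python3 - <<'E'
from h import *
w=bot.camera("wrist")[:,:,::-1]
cv2.imwrite("pics/w2.png",w[:330,120:560]);print(bot.state()["t"],bot.state()["ee_pos"])
E
```

```text
t: 3.12
ee_pos: [0.4601, -0.3002, 0.1367]
tool_rot: [3.102, 0.494, 0.001]
force: [0.2, -0.1, -0.5]
gripper_width: -0.0003
t: 3.45
ee_pos: [0.4596, -0.2999, 0.1358]
tool_rot: [-3.102, -0.494, 0.001]
force: [0.6, 0.3, 0.2]
gripper_width: 0.0002
3.5 [ 0.45966999 -0.29986153  0.13586498]
```

View pics/w2.png

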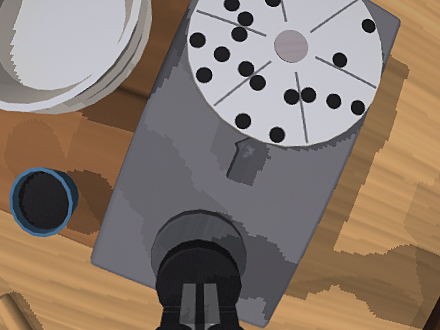

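The drum now shows 4 at the pointer (dots (243,121), (277,135), (258,82), (292,97)). One more full press gives 5.

```bash
python3 -m creep '0 0 0.6 0 0 0 0;0 0 0.6 0 0 0 0;0 0 0.6 0 0 0 0;0 0 0.4 0 0 0 0;0 0 0.3 0 0 0 0'; python3 -m creep '0 0 0.3 0 0 0 0;0 0 0 0 0 0 0;0 0 0 0 0 0 0;0 0 0 0 0 0 0'
```

```text
t: 3.92
ee_pos: [0.4603, -0.3004, 0.112]
tool_rot: [3.102, 0.494, 0.001]
force: [-5.5, 3.0, 23.5]
gripper_width: -0.0002
t: 4.25
ee_pos: [0.4604, -0.3004, 0.112]
tool_rot: [3.101, 0.494, 0.001]
force: [-7.6, 3.9, 23.5]
gripper_width: 0.0004
```

```bash
python3 -m creep '0 0 -0.8 0 0 0 0;0 0 -1 0 0 0 0;0 0 -1 0 0 0 0;0 0 -2 0 0 0 0;0 0 -2 0 0 0 0';python3 -m creep '0 0 -2 0 0 0 0;0 0 0 0 0 0 0;0 0 0 0 0 0 0;0 0 0 0 0 0 0;0 0 0 0 0 0 0'
python3 - <<'E'
from h import *
w=bot.camera("wrist")[:,:,::-1];s=bot.camera("scene")[:,:,::-1]
o=np.zeros((480,790,3),np.uint8);o[:,:400]=w[:,120:520]
o[:,400:790]=cv2.resize(s[180:340,155:285],(390,480),interpolation=2)
cv2.imwrite("pics/w3.png",o);print(bot.state()["t"],bot.state()["ee_pos"])
E
```

```text
t: 4.67
ee_pos: [0.4592, -0.2996, 0.1763]
tool_rot: [-3.101, -0.494, 0.002]
force: [-0.3, -0.5, 0.1]
gripper_width: -0.0001
t: 5.08
ee_pos: [0.4592, -0.2996, 0.1951]
tool_rot: [-3.101, -0.494, 0.003]
force: [-0.9, 0.0, -0.0]
gripper_width: 0.0002
5.1833 [ 0.45924897 -0.29968645  0.1950714 ]
```

View pics/w3.png

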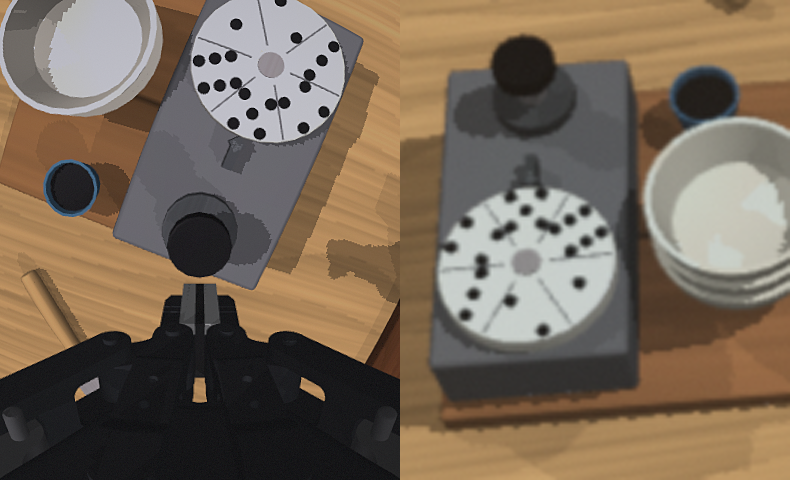

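Five dots, (233,123), (260,133), (253,114), (245,94) and (270,104), stand at the pointer. The button is up and the arm is clear.

```bash
python3 -c "
from station import bot
print(bot.finish_job())"
```

```text
the job is handed in; nothing more can be done
None
```

The bowl counter's drum now stands with its five-dot field at the pointer, and the job is handed in at about 5.2 s of robot time.

- **Presses:** The drum started about 12° past 3. I pressed the button twice with closed fingers, each time to the hard stop. The tool stayed at z = 0.112 m, with about 21 to 24 N upward at the wrist. The first press brought up 4 and the second brought up 5.
- **Last check:** After the second release, the wrist and scene views both showed five dots at the pointer and the button up. The fingers were about 7 cm above the button and the wrist force was near zero.
- **Left alone:** The arm never went near the drum or the plate counter.
- **Disagreement:** The first camera estimates of the button position differed by about 6 mm. A wrist view settled it before the first press, and the cap is 40 mm wide.
- **Small doubt:** After the first press, the wrist picture put the field's centre a few degrees off the pointer. I took this to be perspective, because the press had reached the stop.

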